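Click the detachable handle onto the cast-iron pan

TASK

Fit the longer of the two loose wooden handles to the cast-iron pan: slide its steel sleeve, slot upward, over the stub on the pan until it is fully home and the spring button pops up through the slot, then let go. Leave the pan standing on its cork mat, and do not knock over or push aside the glass tumbler, the small cup or the pepper jar.

Things in the scene. Friction and masses are not known exactly. Their poses are not given: they have to be found in the camera images.
- pan: Black cast-iron pan, 204 mm across, 54 mm high, 2.6 kg, loose on the cork mat. Origin: centre of its underside, z up. A level steel stub for the detachable handle points along the pan's own -x, from a cast boss (34 mm wide, 28 mm high, flat face 116 mm from the pan's centre) to 176 mm from the centre. A small helper loop stands out to 132 mm on the +x side.
- stub_base (a point): Point on the stub's axis at the flat face of the boss, where the mouth of the handle's sleeve comes to rest; 36 mm above the pan's underside, 46 mm above the worktop. Axes as the pan's (stub along -x).
- stub_tip (a point): Centre of the stub's front end, 60 mm from stub_base along the pan's -x; axes as the pan's. The stub is 18 mm wide and 12 mm high; its last 12 mm taper to 10 by 6 mm at the tip.
- pan_button (a joint): Spring button in the stub's top, 9 mm wide, 20 to 38 mm from the boss. 0 = fully up (9 mm proud of the stub); grows in m as pressed, at most 0.010. Steep toward the pan, sloped toward the tip: the sleeve presses it as it slides on (about 3 N spring, 4 to 8 N push along the stub); it springs up in the slot in the last 3 mm.
- long_handle_mid (a point): Long handle, 180 mm long, 24 mm high, 0.17 kg, loose, lying flat, slot up. Point: its middle, half-way up (12 mm). +x runs along it to the open mouth of its steel sleeve, z up. Wooden grip, 34 mm wide at most, from 90 mm behind this point to 16 mm ahead; steel sleeve, 32 mm wide, from there to the mouth 90 mm ahead. The two handles may have changed places.
- long_handle_mouth (a point): Centre of the mouth of the long handle's sleeve, 90 mm ahead of its middle; same axes. Bore 22 mm wide, 15 mm high, 70 mm deep, flared by 3 mm a side at the mouth: play 2 mm each side and 1.5 mm above and below the stub. Slot in the top wall 12 mm wide, 17 to 42 mm behind the mouth. Clicked on and let go, the handle may droop by up to 0.1 rad.
- short_handle_mid (a point): Short handle of a smaller saucepan, 120 mm long, 24 mm high, 22 to 24 mm wide, loose, not needed: its 13 by 10 mm bore does not go on this stub. Point: its middle, half-way up; +x runs to its mouth.
- cork_mat: Round cork mat under the pan, 216 mm across, 10 mm thick, fixed. Origin: centre of its underside on the worktop.
- tumbler: Clear glass tumbler, 81 mm across, 91 mm high, loose, a bystander toward the back. Origin: centre of its underside.
- cup: Small white cup with a handle, 59 mm wide, 55 mm high, loose, a bystander at the front left. Origin: under it.
- pepper_jar: Glass spice jar with a brown lid, 45 mm across, 88 mm high, loose, a bystander at the right. Origin: centre of its underside.

How it is judged:
At the end, for the whole second after the job is handed in: The mouth of the long handle's sleeve lies within about 5 mm of the boss, on the stub's axis (5 mm sideways, 6 mm in height, 0.15 rad), slot up, the button up again to within 3 mm (through the slot), the pan upright at rest on the mat (centres within 40 mm), and nothing held (x of long_handle_mouth in the frame of pan between -0.1215 and -0.112 m and y of long_handle_mouth in the frame of pan between -0.005 and 0.005 m and z of long_handle_mouth in the frame of pan between 0.03 and 0.042 m and angle between the x axis of long_handle_mid and the x axis of pan, either way round below 0.15 rad and angle between long_handle_mid's own z axis and vertical below 0.2 rad and value of joint pan_button below 0.003 m and horizontal distance between pan and cork_mat below 0.04 m and angle between pan's own z axis and vertical below 0.05 rad and height (world z) of pan above 0.005 m and linear speed of pan below 0.02 m/s); the robot touches nothing.
It fails at once if the glass is knocked over or shifted by more than 40 mm (distance of tumbler from where it was at the start of the episode above 0.04 m or angle between tumbler's own z axis and vertical above 0.6 rad).
It fails at once if the cup is knocked over or shifted by more than 40 mm (distance of cup from where it was at the start of the episode above 0.04 m or angle between cup's own z axis and vertical above 0.6 rad).
It fails at once if the jar is knocked over or shifted by more than 40 mm (distance of pepper_jar from where it was at the start of the episode above 0.04 m or angle between pepper_jar's own z axis and vertical above 0.6 rad).
It also fails if it takes over 38 s, if anything falls off the work surface, if the arm or the gripper's body presses on something with over 40 N, if the wrist force passes 120 N, or if a joint passes its speed limit or range.

ROBOT

A 7-joint arm with a two-finger parallel gripper is mounted at the origin on a cart in front of the work surface, level with it; the furniture and walls round the work are solid. World frame = base frame: x ahead of the robot, y to its left, z up, the work surface at z = 0. Lengths are in m, angles in rad, forces in N, time in s.
With the tool pointing down it reaches from about 0.4 to 0.875 m from the base axis. Payload 4.4 kg.
Tool frame: the origin (TCP) lies on the centre line of the jaws, within the pads' length; the fingertips stand 22 mm ahead of it and the grasp point (between the pads) lies 3 mm ahead of it (tips_ahead is the distance from the TCP to the fingertips, in m); z points along the fingers, y is the line along which they close (so a half turn about z gives the same grasp; the last joint's range is limited). The gripper opens to 85 mm and grips with 20 to 120 N. Pads are 22 mm wide; open, the fingers measure 114 mm over their backs; the gripper's body (76 mm by 85 mm) begins 54 mm behind the grasp point. The pads swing forward as they close: fully open they stand 13 mm farther back than shut.
Start: joints at [1.215, 0.628, 0.038, 1.517, -0.027, 0.996, -0.02], TCP at [0.186, -0.623, 0.253] pointing down, gripper open.
Joint ranges: [-3.06, 3.06], [-0.37, 2.12], [-1.25, 1.32], [0.18, 2.47], [-1.1, 4.24], [0.23, 1.98], [-2.94, 2.94]. Speed limits (rad/s): [2.57, 2.57, 3.14, 3.14, 3.14, 3.14, 3.14].

INTERFACE

Orientations are given as a rotation vector (axis times angle).
In Python, from cell import * gives the robot as it stands. The module is installed in compiled form; this text tells all that it offers.
- The arm moves only by the tool arm_command, never from a script. Its argument "moves" is text: rows parted by semicolons, each of 5 numbers parted by spaces: the opening, from 0 (shut) to 1 (fully open), then the shift along the tool's x, y, z in units of 200 mm (1.0 is 200 mm), then the turn about the tool's z in units of 120 degrees (1.0 is 120 degrees). A call has 1 to 8 rows; each row is the pose to reach, as a shift and turn from the pose commanded when the call began, along the tool's axes at that moment; what a row does not reach only later rows make up. A row lasts 1/8 s, in which the tool goes at most 62.5 mm and 10.7 degrees, less where a joint would pass 70% of its speed; a pose out of reach is approached as far as the arm can. A call with a number of a shift or a turn outside -1 to 1 is refused whole. A call with a gripper value outside its range is refused whole. The fingers move at their own pace and stop on an object; "grip_force" is the grip in N (left out, the last holds). Time passes only in rows, so rows that repeat a pose let the fingers close. It gives the time, the measured TCP pose, the force, the opening and the grip force at its end, in the units of the state.
- get_state(): the state, without advancing time (a new reading comes with each control period).
- grab_frame(name): name is "scene" or "side" or "wrist"; returns the picture (420x560x3 uint8, red, green, blue); there is no depth.
- calibration(name): a dict with "intrinsics" (3x3 intrinsics, pixels), "position" and "attitude" of the camera in the world. Camera axes: x right, y up, looking along -z (the intrinsics and any distortion apply to the point x, -y, -z); pixel columns grow to the right and rows downward; lengths in m; the calibration is good to about 2 mm. A picture is of the moment at which its call begins: read the wrist's pose just before it. calibration takes no time and is no camera call; for the wrist camera it gives the pose at the moment of the call.
- close_job(): hands the job in; it is judged then, once.
Trained networks look in the newest picture that a camera, given by its name, has taken for a name from the list of things; names that differ only in an ending like _2 or _b are one class to them, and where a whole thing is asked for, a point or a joint stands for the part that bears it (a point fixed in the world has none). Each returns a list of dicts, best first, with "score" (0 to 1); they miss things now and then, are a little off and sometimes report something else, mostly with a low value. They report only what shows in the picture. A call takes as long as a camera call.
- spot_in(name, camera): "point" ([x, y, z] in m, in world coordinates, good to about 4 mm: the middle of the surface that is visible of it).
- masks_of(name, camera): "pixels" (420x560 bool, what is visible of it).
- landmark_of(name, camera): "point" ([x, y, z] in m, in world coordinates, good to about 4 mm: a listed point, or the origin of a listed thing).
The state is a dict: "clock": time; "qpos": joint angles; "dq": joint speeds; "joint_torque": joint torques, N m; "position": TCP position; "ee_rot": TCP orientation; "contact_force": force on the tool from outside, world axes, zero at the start; "moment": the same for the moment, N m; "finger_gap": finger opening in m; "grip_force": force on a finger pad.
Only numpy, scipy, OpenCV 4.12 (cv2) and the standard library are available. Lean on these libraries where they do the work, as an engineer would, in place of code of your own. Each camera call takes 0.05 s, during which the arm holds its last target. There are 200 camera calls.

## Working session

There is one attempt and no reset: what is moved stays moved. The work goes in short steps, Python scripts to look and compute and a tool call to move; the robot and the scene stay as the last step left them, time stands still between calls to the robot, and variables do not carry over. Pictures are saved under pics/ and viewed, at most 10 in all, crops included, and the job is handed in when it is done.

Besides the shell and the picture viewer there is one more tool, called after "Emit:" by a JSON object that holds its "fn" and its "kwargs", one argument or row to a line. arm_command: Moves the arm, as the interface text tells. Its arguments: {"type":"object","properties":{"moves":{"type":"string"},"grip_force":{"type":"number"}},"required":["moves"]}

```bash
mkdir -p pics
python3 - <<'E'
from cell import *
import cv2,numpy as np
s=get_state(); print({k:np.round(v,3) for k,v in s.items()})
for c in ("scene","side"):
    im=grab_frame(c); cv2.imwrite(f"pics/{c}0.png",im[:,:,::-1])
    print(c,np.round(calibration(c)["position"],3))
    for n in ("pan","stub_base","stub_tip","long_handle_mid","long_handle_mouth","short_handle_mid","tumbler","cup","pepper_jar"):
        r=landmark_of(n,c); print(n,[(np.round(d["point"],3).tolist(),round(d["score"],2)) for d in r[:2]])
a=cv2.imread("pics/scene0.png");b=cv2.imread("pics/side0.png")
print(get_state()["clock"])
E
```

```text
{'clock': np.float64(0.0), 'qpos': array([ 1.215,  0.629,  0.038,  1.518, -0.027,  0.996, -0.02 ]), 'dq': array([ 0.   , -0.   ,  0.   ,  0.002,  0.   ,  0.   , -0.001]), 'joint_torque': array([-1.0000e-03, -5.6340e+01,  1.2260e+00, -1.9344e+01,  1.1000e-02,
        1.1000e-02, -0.0000e+00]), 'position': array([ 0.186, -0.622,  0.252]), 'ee_rot': array([-3.107, -0.453,  0.   ]), 'contact_force': array([-0.113, -0.548, -0.406]), 'moment': array([-0.044,  0.016,  0.028]), 'grip_force': np.float64(0.0), 'finger_gap': np.float64(0.086)}
scene [ 0.012 -0.722  1.213]
pan [([0.64, 0.316, 0.009], 0.6)]
stub_base [([0.608, 0.204, 0.043], 0.92)]
stub_tip [([0.59, 0.143, 0.05], 0.72)]
long_handle_mid [([0.605, -0.249, 0.014], 0.71)]
long_handle_mouth [([0.571, -0.161, 0.013], 0.73)]
short_handle_mid [([0.43, -0.146, 0.013], 0.72)]
tumbler [([0.792, -0.038, 0.001], 0.87)]
cup []
pepper_jar [([0.736, -0.306, -0.004], 0.79)]
side [ 0.163 -0.555  1.284]
pan [([0.637, 0.316, 0.009], 0.67)]
stub_base [([0.61, 0.202, 0.048], 0.74)]
stub_tip [([0.591, 0.142, 0.049], 0.81)]
long_handle_mid [([0.61, -0.24, 0.01], 0.56)]
long_handle_mouth [([0.564, -0.164, 0.01], 0.61)]
short_handle_mid [([0.436, -0.146, 0.01], 0.72)]
tumbler [([0.787, -0.037, 0.001], 0.97)]
cup [([0.405, 0.404, -0.002], 0.81)]
pepper_jar [([0.739, -0.306, -0.002], 0.67)]
1.0
```

View pics/scene0.png

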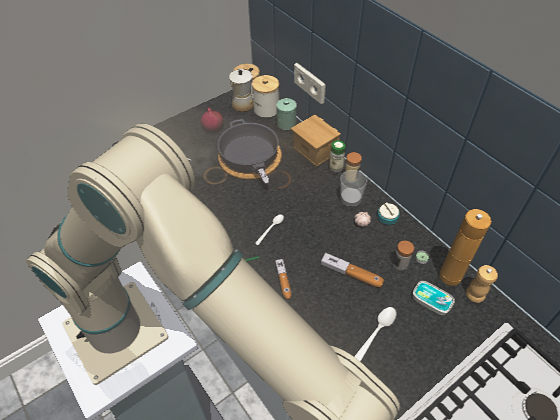

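View pics/side0.png

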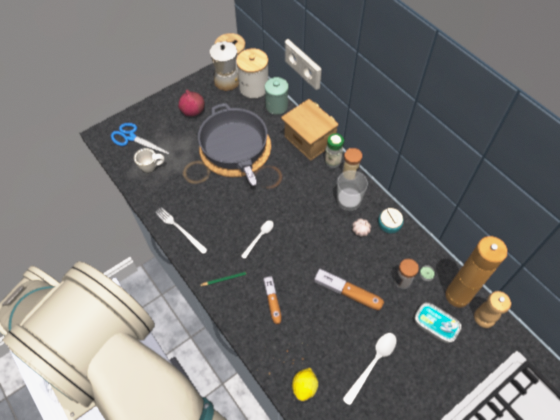

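The scene shows the long handle's mouth near (327,262) and its butt near (380,280). The stub points at the viewer near (265,178), with the tumbler at (352,188) and the jar at (404,255). The side view agrees with this, and the networks' points match both pictures.

Create h.py:
```python
from cell import *
import numpy as np, cv2
from scipy.spatial.transform import Rotation as R
def to(p,yaw_y):
    """print shift/turn in move units to bring TCP to p with tool y at yaw_y deg"""
    s=get_state(); M=R.from_rotvec(s["ee_rot"]).as_matrix()
    cur=np.degrees(np.arctan2(M[1,1],M[0,1]))
    t=-((yaw_y-cur+180)%360-180)/120
    print("t",round(s["clock"],2),"pos",np.round(s["position"],4),"yaw",round(cur,2),"tilt",np.round(M[:,2],4),
      "gap",round(s["finger_gap"],4),"F",np.round(s["contact_force"],1))
    print("shift",np.round(M.T@(np.array(p)-s["position"])/0.2,4),"turn",round(t,4))
def pts(names,cam):
    out={}
    for n in names:
        r=landmark_of(n,cam)
        if r: out[n]=np.array(r[0]["point"]); print(cam,n,np.round(out[n],4),round(r[0]["score"],2))
    return out
```

```text
(no output)
```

Emit:
{"fn": "arm_command", "kwargs": {
  "moves": "1 1 -0.47 0.1 -0.4; 1 1 -0.47 0.1 -0.4; 1 1 -0.47 0.1 -0.4; 1 1 -0.47 0.1 -0.4; 1 1 -0.47 0.1 -0.4",
  "grip_force": 60
}}

```text
clock: 1.62
position: [0.3542, -0.4724, 0.2334]
ee_rot: [-2.646, -1.692, -0.004]
contact_force: [-0.7, -1.1, -0.0]
finger_gap: 0.0855
grip_force: 0.0
```

```bash
python3 -c "
from h import *
to([.607,-.245,.2],26)"
```

```text
t 1.62 pos [ 0.3542 -0.4724  0.2334] yaw -24.8 tilt [ 0.002   0.0017 -1.    ] gap 0.0855 F [-0.7 -1.1 -0. ]
shift [1.562  0.6702 0.1712] turn -0.4233
```

Emit:
{"fn": "arm_command", "kwargs": {
  "moves": "1 1 0.43 0.1 -0.42; 1 1 0.43 0.1 -0.42; 1 1 0.43 0.1 -0.42; 1 1 0.43 0.1 -0.42; 1 1 0.43 0.1 -0.42"
}}

```text
clock: 2.25
position: [0.5169, -0.3283, 0.2133]
ee_rot: [1.674, 2.658, 0.004]
contact_force: [-0.6, -0.1, 1.1]
finger_gap: 0.0856
grip_force: 0.0
```

```bash
python3 -c "
from h import *
cv2.imwrite('pics/w1.png',grab_frame('wrist')[:,:,::-1])
pts(['long_handle_mid','long_handle_mouth'],'wrist')
to([.607,-.245,.12],26)"
```

```text
wrist long_handle_mid [ 0.6052 -0.2424  0.0122] 0.8
wrist long_handle_mouth [ 0.5654 -0.1634  0.0101] 0.74
t 2.4 pos [ 0.5139 -0.3321  0.2132] yaw 24.86 tilt [-3.e-04  1.e-04 -1.e+00] gap 0.0854 F [-0.4 -0.5  0.1]
shift [0.1994 0.6058 0.4657] turn -0.0095
```

View pics/w1.png

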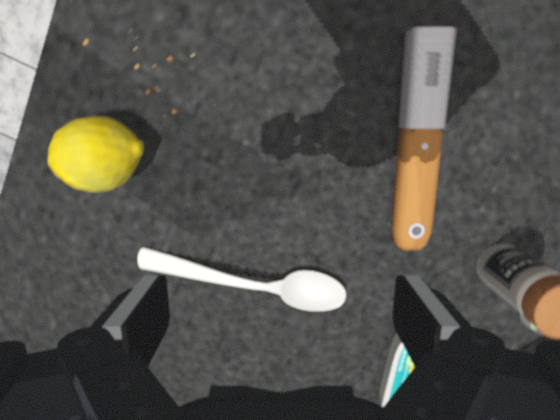

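The wrist view shows the handle from the mouth at (433,30) to the butt at (411,245), with the jar at the lower right, clear of it.

```bash
cat >> h.py <<'E'
def plane(px,cal,z):
    K=np.array(cal["intrinsics"]); A=np.array(cal["attitude"])
    A=A if A.shape==(3,3) else (R.from_rotvec(A) if A.size==3 else R.from_quat(A)).as_matrix()
    px=np.atleast_2d(px).astype(float)
    d=np.c_[px,np.ones(len(px))]@np.linalg.inv(K).T
    d=(d*[1,-1,-1])@A.T; o=np.array(cal["position"])
    return o+d*((z-o[2])/d[:,2])[:,None]
def handle(cam,z,name="long_handle_mid"):
    cal=calibration(cam); grab_frame(cam); m=masks_of(name,cam)[0]; 
    v,u=np.nonzero(m["pixels"]); P=plane(np.c_[u,v],cal,z)[:,:2]
    (c,sz,a)=cv2.minAreaRect((P*1000).astype(np.float32))
    w=np.linalg.svd(P-P.mean(0),full_matrices=False)[2][0]; w*=np.sign(w[1])
    print("rect c",np.round(c,1),"size",np.round(sz,1),"a",round(a,1),"pca",round(np.degrees(np.arctan2(w[1],w[0])),2),"mean",np.round(P.mean(0),4),round(m["score"],2))
E
python3 -c "
from h import *
c=calibration('wrist'); print(c)
handle('wrist',.024)
print(plane([[433,30],[411,245]],c,.024))"
```

```text
{'intrinsics': array([[377.83104444,   0.        , 280.68434263],
       [  0.        , 377.83104444, 215.06877516],
       [  0.        ,   0.        ,   1.        ]]), 'position': array([ 0.4851402 , -0.2684705 ,  0.33407134]), 'attitude': array([-0.26944437, -0.06004393,  0.4323318 ])}
rect c [ 603.1 -242.9] size [ 36.8 177.5] a 25.5 pca 115.33 mean [ 0.5992 -0.2349] 0.69
[[ 0.56478454 -0.16865753  0.024     ]
 [ 0.63647222 -0.3241037   0.024     ]]
```

Emit:
{"fn": "arm_command", "kwargs": {
  "moves": "1 0.215 0.597 0.4 -0.005; 1 0.215 0.597 0.4 -0.005; 1 0.215 0.597 0.4 -0.005; 1 0.215 0.597 0.65 -0.005; 1 0.215 0.597 0.8 -0.005; 1 0.215 0.597 0.935 -0.005; 1 0.215 0.597 0.935 -0.005; 1 0.215 0.597 0.935 -0.005"
}}

```text
clock: 3.5
position: [0.6046, -0.2434, 0.0276]
ee_rot: [1.675, 2.656, -0.0]
contact_force: [0.5, -0.0, 0.1]
finger_gap: 0.0851
grip_force: 0.0
```

```bash
python3 -c "
from h import *
to([.604,-.243,.026],25.4)
cv2.imwrite('pics/w2.png',grab_frame('wrist')[:,:,::-1])"
```

```text
t 3.5 pos [ 0.6046 -0.2434  0.0276] yaw 25.52 tilt [ 0.0015 -0.001  -1.    ] gap 0.0851 F [ 0.5 -0.   0.1]
shift [ 0.0032 -0.002   0.0078] turn 0.001
```

View pics/w2.png

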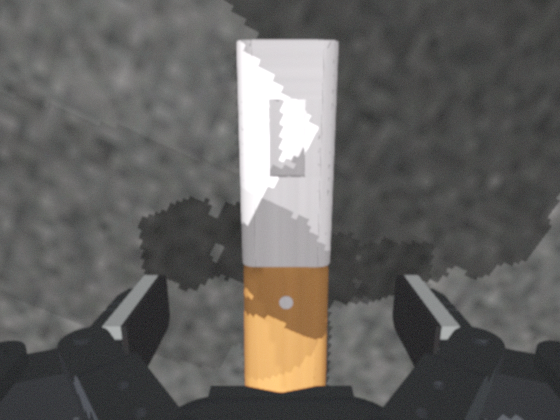

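The handle lies centred between the pads: its mouth is at (288,40), its slot at (288,135) facing up, and the wood/steel seam at (287,266). I'll close the gripper now.

Emit:
{"fn": "arm_command", "kwargs": {
  "moves": "0 0 0 0.01 0; 0 0 0 0.01 0; 0 0 0 0.01 0; 0 0 0 0.01 0; 0 0 0 0.01 0; 0 0 0 0.01 0; 0 0 0 0.01 0; 0 0 0 0.01 0",
  "grip_force": 80
}}

```text
clock: 4.55
position: [0.6047, -0.2425, 0.0251]
ee_rot: [1.673, 2.657, 0.001]
contact_force: [1.1, 0.7, 5.8]
finger_gap: 0.0306
grip_force: 80.6
```

Emit:
{"fn": "arm_command", "kwargs": {
  "moves": "0 0 0 -0.25 0; 0 0.3 0 -0.4 0.08; 0 0.6 0.1 -0.45 0.17; 0 0.9 0.2 -0.45 0.26; 0 0.95 0.27 -0.45 0.36; 0 0.95 0.27 -0.45 0.36; 0 0.95 0.27 -0.45 0.36; 0 0.95 0.27 -0.45 0.36"
}}

```text
clock: 5.55
position: [0.5702, -0.05, 0.114]
ee_rot: [2.536, 1.853, -0.002]
contact_force: [-0.2, 0.5, -1.2]
finger_gap: 0.0304
grip_force: 79.8
```

```bash
python3 -c "
from h import *
to([.5515,.0185,.1],-17.5)
im=grab_frame('wrist');cv2.imwrite('pics/w3.png',im[:,:,::-1])
s=get_state();M=R.from_rotvec(s['ee_rot']).as_matrix()
o=pts(['long_handle_mid','long_handle_mouth','stub_tip','stub_base'],'wrist')
for k in o: print(k,'in tool',np.round(M.T@(o[k]-s['position']),4))
grab_frame('side');pts(['stub_base','stub_tip','long_handle_mouth'],'side')
"
```

```text
t 5.55 pos [ 0.5702 -0.05    0.114 ] yaw -17.68 tilt [-9.e-04 -9.e-04 -1.e+00] gap 0.0304 F [-0.2  0.5 -1.2]
shift [ 0.2979 -0.193   0.0697] turn -0.0015
wrist long_handle_mid [ 0.5707 -0.0507  0.1024] 0.67
wrist long_handle_mouth [0.5958 0.0294 0.0999] 0.9
long_handle_mid in tool [-0.0008  0.0007  0.0117]
long_handle_mouth in tool [0.0832 0.0003 0.0141]
side stub_base [0.6123 0.2025 0.0438] 0.62
side stub_tip [0.5935 0.1429 0.0474] 0.64
side long_handle_mouth [0.6121 0.2051 0.0474] 0.31
```

View pics/w3.png

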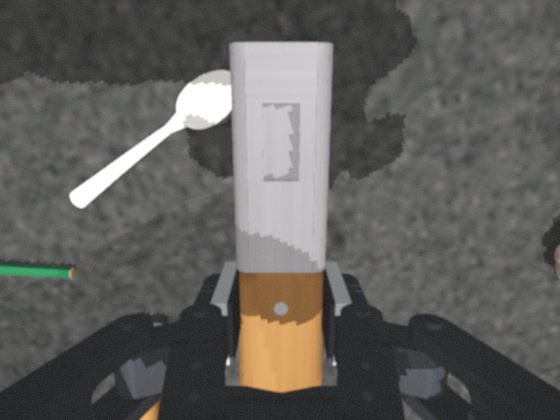

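The handle is held centred and straight, with its mouth edge at (281,42) and slot at (281,142). The view ahead does not show the stub, so I'll hover beside it and look down for a close measurement.

Emit:
{"fn": "arm_command", "kwargs": {
  "moves": "0 0.3 -0.3 -0.08 0; 0 0.6 -0.49 -0.08 0; 0 0.95 -0.49 -0.08 0; 0 0.95 -0.49 -0.08 0; 0 0.95 -0.49 -0.08 0; 0 0.95 -0.49 -0.08 0"
}}

```text
clock: 6.75
position: [0.5344, 0.162, 0.1301]
ee_rot: [2.535, 1.855, -0.002]
contact_force: [0.6, -0.3, -1.7]
finger_gap: 0.0303
grip_force: 80.0
```

```bash
python3 -c "
from h import *
to([.5515,.0185,.1],-17.5)
print(calibration('wrist'))
im=grab_frame('wrist');cv2.imwrite('pics/w4.png',im[:,:,::-1])
s=get_state();M=R.from_rotvec(s['ee_rot']).as_matrix()
o=pts(['long_handle_mouth','stub_tip','stub_base','pan'],'wrist')
"
```

```text
t 6.75 pos [0.5344 0.162  0.1301] yaw -17.62 tilt [-6.0e-04 -1.2e-03 -1.0e+00] gap 0.0303 F [ 0.6 -0.3 -1.7]
shift [-0.6577  0.2985  0.1516] turn -0.001
{'intrinsics': array([[377.83104444,   0.        , 280.68434263],
       [  0.        , 377.83104444, 215.06877516],
       [  0.        ,   0.        ,   1.        ]]), 'position': array([0.55537103, 0.22896919, 0.25097893]), 'attitude': array([-0.27279358,  0.04180894, -0.30433321])}
wrist long_handle_mouth [0.5579 0.241  0.1136] 0.81
wrist stub_tip [0.5926 0.145  0.0493] 0.59
wrist stub_base [0.6061 0.207  0.0452] 0.64
```

View pics/w4.png

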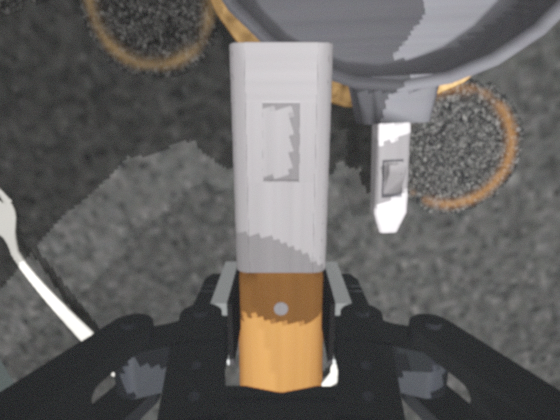

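The stub shows at about u 373–411, from the boss face at v≈123 to the tip at v≈232, nearly parallel to the handle. I'll zoom in for the exact edges.

Run:
```python
import cv2
a=cv2.imread('pics/w4.png')[75:245,330:450]
cv2.imwrite('pics/w4c.png',cv2.resize(a,None,fx=3.5,fy=3.5,interpolation=cv2.INTER_NEAREST))
```

```text
(no output)
```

View pics/w4c.png

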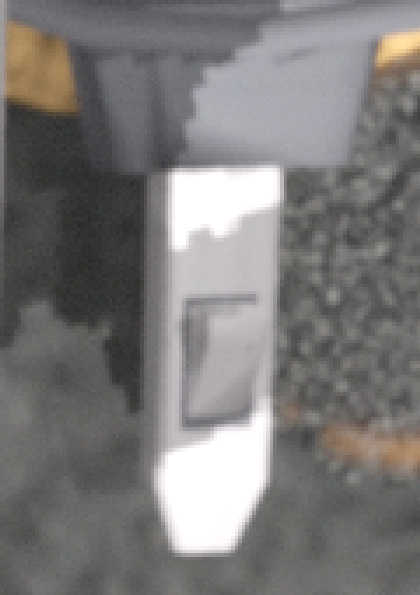

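Run:
```python
from h import *
c=calibration('wrist')
p=[plane(q,c,z)[0] for q,z in (([378,123.6],.052),([410.9,123.6],.052),([376,213.6],.052),([406.6,213.6],.052),([388.6,232],.049))]
print(np.round(p,4))
b=(p[0]+p[1])/2;t=(p[2]+p[3])/2;w=p[4]
for q in (t,w): print(b[:2],q[:2],np.linalg.norm(q-b),np.degrees(np.arctan2(*(b-q)[1::-1])))
print(np.linalg.norm(p[1]-p[0]),np.linalg.norm(p[3]-p[2]))
# mouth of the handle: top at tool z
s=get_state();M=R.from_rotvec(s['ee_rot']).as_matrix()
for e in ([230.5,42],[332.5,42],[235.5,271],[326.5,271]):
    q=plane(e,c,s['position'][2]-.001)[0]; print(np.round(M.T@(q-s['position']),4))
```

```text
[[0.6012 0.2063 0.052 ]
 [0.6173 0.2012 0.052 ]
 [0.5889 0.16   0.052 ]
 [0.6048 0.1549 0.052 ]
 [0.5936 0.1464 0.049 ]]
[0.60927022 0.20377018] [0.59683155 0.15747494] 0.04793714256106437 74.96085697517772
[0.60927022 0.20377018] [0.59355395 0.14636485] 0.059593391149368645 74.68890487035165
0.016872658593060322 0.01674334601252802
[ 0.0891 -0.0152  0.0009]
[0.0892 0.0151 0.0009]
[ 0.0155 -0.016   0.001 ]
[0.0155 0.0158 0.001 ]
```

Emit:
{"fn": "arm_command", "kwargs": {
  "moves": "0 -0.25 0.2 0 -0.02; 0 -0.509 0.329 0 -0.02; 0 -0.509 0.329 0 -0.02; 0 -0.509 0.329 0.15 -0.02; 0 -0.509 0.329 0.35 -0.02; 0 -0.509 0.329 0.35 -0.02; 0 -0.509 0.329 0.35 -0.02; 0 -0.509 0.329 0.35 -0.02"
}}

```text
clock: 8.0
position: [0.5678, 0.0462, 0.062]
ee_rot: [2.495, 1.907, 0.004]
contact_force: [-1.1, -0.7, -1.3]
finger_gap: 0.0306
grip_force: 79.8
```

```bash
python3 -c "
from h import *
to([.5858,.1174,.060],-15.2)
im=grab_frame('side');cv2.imwrite('pics/s5.png',cv2.resize(im[120:290,150:350,::-1],None,fx=3,fy=3))
pts(['long_handle_mouth','stub_tip','stub_base'],'side')
"
```

```text
t 8.0 pos [0.5678 0.0462 0.062 ] yaw -15.2 tilt [ 3.e-03  4.e-04 -1.e+00] gap 0.0306 F [-1.1 -0.7 -1.3]
shift [ 0.367  -0.0066  0.0103] turn -0.0
side stub_tip [0.5927 0.1436 0.0473] 0.64
side stub_base [0.6113 0.2065 0.0481] 0.64
```

View pics/s5.png

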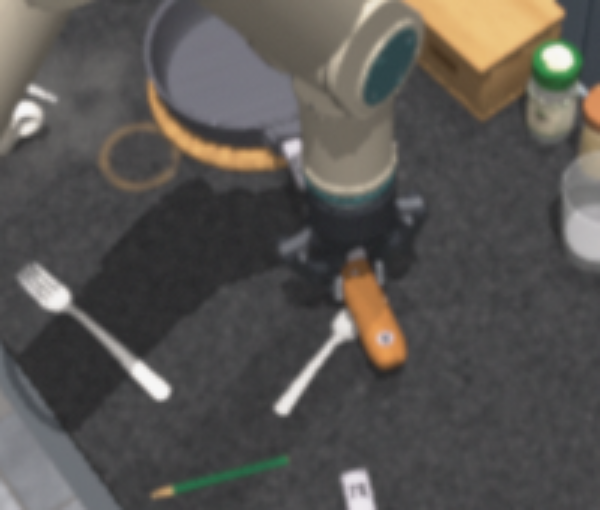

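The side view shows the handle lined up behind the stub, which is at crop (290,150), with nothing in the way. I'll start inserting gently.

Emit:
{"fn": "arm_command", "kwargs": {
  "moves": "0 0.03 -0.004 0.007 0; 0 0.06 -0.004 0.007 0; 0 0.09 -0.004 0.007 0; 0 0.11 -0.004 0.007 0; 0 0.13 -0.004 0.007 0; 0 0.15 -0.004 0.007 0; 0 0.17 -0.004 0.007 0; 0 0.17 -0.004 0.007 0"
}}

```text
clock: 9.2
position: [0.5749, 0.0795, 0.0589]
ee_rot: [-2.495, -1.909, -0.0]
contact_force: [1.2, 0.1, -1.3]
finger_gap: 0.0308
grip_force: 79.8
```

```bash
python3 -c "
from h import *
to([.5858,.1174,.060],-15.2)
print(get_state()['moment'])
im=grab_frame('wrist');cv2.imwrite('pics/w6.png',im[:,:,::-1])
"
```

```text
t 9.2 pos [0.5749 0.0795 0.0589] yaw -15.17 tilt [ 2.e-04  3.e-04 -1.e+00] gap 0.0308 F [ 1.2  0.1 -1.3]
shift [ 0.197   0.0032 -0.0053] turn 0.0003
[-0.03145458  0.00633399  0.0300316 ]
```

View pics/w6.png

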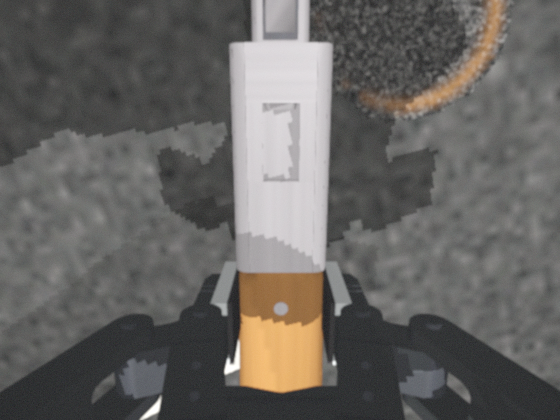

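The stub runs into the mouth at u 252–309, centred on the handle at 281. The button is just ahead of the mouth and there is no contact force. I'll push on.

Emit:
{"fn": "arm_command", "kwargs": {
  "moves": "0 0.03 0 0 0; 0 0.06 0 0 0; 0 0.09 0 0 0; 0 0.115 0 0 0; 0 0.14 0 0 0; 0 0.16 0 0 0; 0 0.175 0 0 0; 0 0.185 0 0 0"
}}

```text
clock: 10.25
position: [0.5846, 0.1151, 0.059]
ee_rot: [-2.496, -1.908, -0.0]
contact_force: [-0.9, -1.1, 1.3]
finger_gap: 0.0303
grip_force: 80.2
```

```bash
python3 -c "
from h import *
to([.5858,.1174,.060],-15.2)
im=grab_frame('wrist');cv2.imwrite('pics/w7.png',im[:,:,::-1])
"
```

```text
t 10.25 pos [0.5846 0.1151 0.059 ] yaw -15.19 tilt [ 2.e-04  2.e-04 -1.e+00] gap 0.0303 F [-0.9 -1.1  1.3]
shift [ 0.0129  0.0028 -0.0051] turn 0.0001
```

View pics/w7.png

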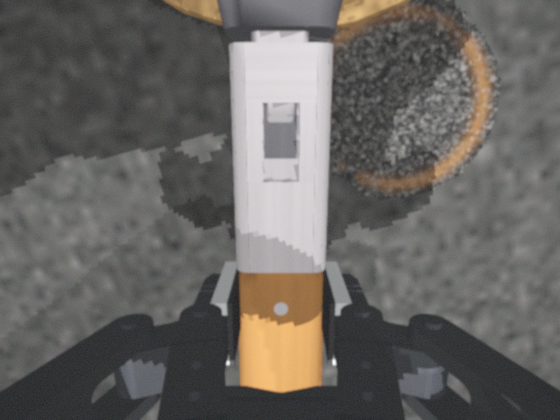

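The stub centre shows in the slot (v 102–181), and a gap of about 3 mm to the boss remains (v 31–42). I'll go on until it touches.

Emit:
{"fn": "arm_command", "kwargs": {
  "moves": "0 0.006 0 0 0; 0 0.012 0 0 0; 0 0.018 0 0 0; 0 0.018 0 0 0"
}}

```text
clock: 10.8
position: [0.5853, 0.1183, 0.0588]
ee_rot: [-2.496, -1.908, 0.0]
contact_force: [-0.7, -0.4, -1.1]
finger_gap: 0.0307
grip_force: 80.0
```

```bash
python3 -c "
from h import *
to([.5858,.1174,.060],-15.2)
im=grab_frame('wrist');cv2.imwrite('pics/w8.png',im[:,:,::-1])
cv2.imwrite('pics/w8c.png',cv2.resize(im[0:190,210:350,::-1],None,fx=3,fy=3,interpolation=cv2.INTER_NEAREST))
"
```

```text
t 10.8 pos [0.5853 0.1183 0.0588] yaw -15.19 tilt [-2.e-04 -0.e+00 -1.e+00] gap 0.0307 F [-0.7 -0.4 -1.1]
shift [-0.0037  0.0034 -0.006 ] turn 0.0001
```

View pics/w8c.png

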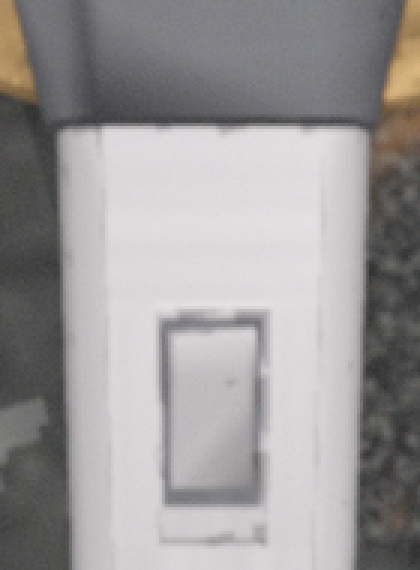

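The sleeve is against the boss (crop v≈125) and the button is up in the slot (crop 165–260 × 330–490). I'll give it one small press, then release and lift off.

Emit:
{"fn": "arm_command", "kwargs": {
  "moves": "0 0.006 0 0 0; 0 0.006 0 0 0; 0.9 0 0 0 0; 0.9 0 0 0 0; 0.9 0 0 0 0; 0.9 0 0 0 0; 0.9 0 0 0 0; 0.9 0 0 0 0"
}}

```text
clock: 11.85
position: [0.5854, 0.1182, 0.0589]
ee_rot: [2.496, 1.908, 0.0]
contact_force: [-0.7, -0.4, 0.3]
finger_gap: 0.0768
grip_force: 0.0
```

Emit:
{"fn": "arm_command", "kwargs": {
  "moves": "0.9 0 0 -0.1 0; 0.9 0 0 -0.3 0; 0.9 0 0 -0.6 0; 0.9 -0.2 0 -0.7 0; 0.9 -0.4 0 -0.7 0; 0.9 -0.4 0 -0.7 0; 0.9 -0.4 0 -0.7 0; 0.9 -0.4 0 -0.7 0"
}}

```text
clock: 12.85
position: [0.5646, 0.0425, 0.1987]
ee_rot: [-2.493, -1.91, -0.001]
contact_force: [0.5, -0.4, -0.4]
finger_gap: 0.0769
grip_force: 0.0
```

```bash
python3 -c "
from h import *
to([.5858,.1174,.060],-15.2)
im=grab_frame('wrist');cv2.imwrite('pics/w9.png',im[:,:,::-1])
pts(['long_handle_mouth','long_handle_mid','stub_base','pan'],'wrist')
"
```

```text
t 12.85 pos [0.5646 0.0425 0.1987] yaw -15.09 tilt [-0.e+00  9.e-04 -1.e+00] gap 0.0769 F [ 0.5 -0.4 -0.4]
shift [0.3886 0.005  0.694 ] turn 0.0009
wrist long_handle_mid [0.5837 0.118  0.0407] 0.98
wrist stub_base [0.5802 0.118  0.0407] 0.66
```

View pics/w9.png

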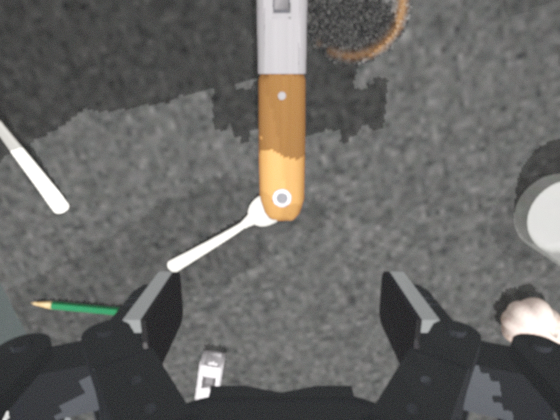

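```bash
python3 -c "
from cell import *
print(close_job())"
```

```text
the job is handed in; nothing more can be done
None
```

The long handle is pushed home against the boss with the button up through the slot, the gripper is clear, and the job was handed in at about 13 s of the 38 s limit (no verdict came back); I viewed 12 pictures, two over the limit of 10.

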